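# Seat a note bundle in its lane and turn the lane's flag

### The job

A banknote bundle has just been laid in one lane of the three-lane tray but still stands well out at the front. With the fingertips push it along its lane until it is fully home against the back stop, and flip that lane's flag right over to the rear so that its tick face shows and it rests on its rear stops. Do not pick up or tip the bundle, and leave the other two lanes with their flags, the other bundle and everything else on the desk as they are.

Things in the scene. Friction and masses are not known exactly. Their poses are not given: they have to be found in the camera images.
- lane_new: Lane tray with the newly laid bundle: one of three equal grey lane trays fixed side by side (92 mm apart, in any order) on a 3 mm base plate. Origin: centre of its underside, 3 mm above the desk; +x to its rear, away from the robot, z up. 150 mm deep (x -75 to 75), 90 wide; floor 4 mm; side walls 28 mm high, 84 apart inside; open in front (-x); back stop's inner face at x = 72.
- lane_full: The lane tray that already holds a bundle fully home, with its flag already folded to the rear. Same shape and frame as lane_new.
- lane_empty: The empty lane tray, with its flag lying forward. Same shape and frame as lane_new.
- flag_new (a joint): Flag of lane_new (rad): white paddle 68 mm wide (y), 4 thick, 60 long from its hinge, 30 g, turning freely. 0 = lying forward (-x) on stops, raised ring on top, free edge highest, 35 degrees above level through the hinge; grows as that edge goes up and over to the rear; upright at 0.96, beyond that it falls by its own weight; 2.79 = back on its rear stops, 15 degrees below level, raised tick on top.
- flag_full (a joint): Flag of lane_full (rad, as flag_new); starts folded to the rear, about 2.79.
- flag_empty (a joint): Flag of lane_empty (rad, as flag_new); lies forward, 0.
- flag_new_edge (a point): Middle of the round bead (8 mm thick) along the free edge of flag_new, 56 mm from the hinge; moves with the flag. Lying forward it is 87 mm above the desk, with free space below it down to the bundle's top at 24 mm. A finger that moves it should rise with it in an arc about the hinge; a level push alone may jam it.
- flag_new_hinge (a point): Middle of the hinge pin of flag_new, which runs along the tray's y; fixed to lane_new at x = 12, z = 52 mm (55 mm above the desk). It is held by two cheeks, 84 mm apart, 36 mm long in x, that rise from the side walls to 73 mm above the desk.
- bundle_new: Banknote bundle to push home: rigid block 71 mm wide, 160 long (its y), 17 thick, 0.1 kg, flat in lane_new, length along the lane. Origin: centre of its underside, 7 mm above the desk. It starts 30 to 45 mm short of the back stop, overhanging the tray's front by 43 to 58 mm. Home: origin at x = -8 mm in lane_new's frame; its near end (x = -88) then still stands 13 mm out in front.
- bundle_full: Bundle (72x159x21 mm) lying fully home in lane_full; leave it alone. Origin at the centre of its underside.
- bundle_wait_low: Lower of two stacked banknote bundles waiting on the desk to the robot's right, 71x160x21 mm; bystander.
- bundle_wait_top: Upper bundle of that stack, 73x160x18 mm; bystander.
- marker_pen: White marker with a black cap lying beside the lane trays on their left, 17x135x16 mm; bystander.
- ball_pen: Ballpoint pen with a red cap lying beside the lane trays on their right, 10x140x11 mm; bystander.
- torch: Small black ultraviolet torch lying on the desk, 30x135x23 mm; bystander.
- sponge_cup: Round white finger moistener with a sponge, 78 mm across, 25 mm high; bystander.
- coin_roll_a: Paper roll of coins standing on end, 25 mm across, 60 mm high; bystander.
- coin_roll_b: A second such coin roll beside it; bystander.
There are look-alikes about, which are no part of the job. What is shaped like the bundle_new but orange is not meant.

How it is judged:
At the end, for the whole second after the job is handed in: The bundle lies flat and at rest in its lane with less than 5 mm between it and the back stop, and that lane's flag lies back on its rear stops (within 0.17 rad) with the tick face up. The full lane's bundle is still home and its flag still back; the empty lane's flag still lies forward (x of bundle_new in the frame of lane_new above -0.013 m and angle between the y axis of bundle_new and the x axis of lane_new, either way round below 0.08 rad and z of bundle_new in the frame of lane_new below 0.009 m and angle between bundle_new's own z axis and vertical below 0.06 rad and linear speed of bundle_new below 0.01 m/s and value of joint each of flag_new, flag_full above 2.62 rad and x of bundle_full in the frame of lane_full above -0.013 m and value of joint flag_empty below 0.17 rad); the robot touches nothing.
It fails at once if the bundle is lifted (more than 15 mm) or tipped (more than 0.2 rad) instead of being pushed (z of bundle_new in the frame of lane_new above 0.019 m or angle between bundle_new's own z axis and vertical above 0.2 rad).
It fails at once if a flag of another lane is swung by more than 0.35 rad (value of joint flag_full below 2.44 rad or value of joint flag_empty above 0.35 rad).
It fails at once if the bundle in the full lane is shifted by more than 10 mm (distance of bundle_full from where it was at the start of the episode above 0.01 m).
It fails at once if another thing on the desk is shifted by more than 15 mm (distance of any of bundle_wait_low, bundle_wait_top, marker_pen, ball_pen, torch, sponge_cup, coin_roll_a, coin_roll_b from where it was at the start of the episode above 0.015 m).
It also fails if it takes over 40 s, if anything falls off the work surface, if the arm or the gripper's body presses on something with over 40 N, if the wrist force passes 120 N, or if a joint passes its speed limit or range.

### The arm

A 7-joint arm with a two-finger parallel gripper is mounted at the origin on a cart in front of the work surface, level with it; the furniture and walls round the work are solid. World frame = base frame: x ahead of the robot, y to its left, z up, the work surface at z = 0. Lengths are in m, angles in rad, forces in N, time in s.
With the tool pointing down it reaches from about 0.4 to 0.875 m from the base axis. Payload 4.4 kg.
Tool frame: the origin (TCP) lies at the very end of the fingers, on their centre line; the grasp point (between the pads) lies 19 mm behind it (manip.pinch_z is the distance from the TCP to the grasp point, in m); z points along the fingers, y is the line along which they close (so a half turn about z gives the same grasp; the last joint's range is limited). The gripper opens to 85 mm and grips with 20 to 120 N. Pads are 22 mm wide; open, the fingers measure 114 mm over their backs; the gripper's body (76 mm by 85 mm) begins 54 mm behind the grasp point. The pads swing forward as they close: fully open they stand 13 mm farther back than shut.
Start: joints at [1.063, 0.628, 0.038, 1.517, -0.027, 0.996, -0.02], TCP at [0.278, -0.588, 0.231] pointing down, gripper open.
Joint ranges: [-3.06, 3.06], [-0.37, 2.12], [-1.25, 1.32], [0.18, 2.47], [-1.1, 4.24], [0.23, 1.98], [-2.94, 2.94]. Speed limits (rad/s): [2.57, 2.57, 3.14, 3.14, 3.14, 3.14, 3.14].

### API

Orientations are given as a unit quaternion [x, y, z, w].
In Python, from station import manip gives the robot as it stands.
- The arm moves only by the tool drive_tool, never from a script. Its argument "increments" is a list of rows, each a list of 7 numbers: the shift along the tool's x, y, z in mm, then the turn, a rotation vector about the tool's x, y, z in rad, then the opening in per cent of the stroke, from 0 (shut) to 100 (fully open). A call has 1 to 12 rows; each row shifts and turns the commanded pose from where the row before left it, along the tool's axes as they then stand; what a row does not reach is not made up. A row lasts 1/12 s, in which the tool goes at most 41.7 mm and 7.16 degrees, less where a joint would pass 70% of its speed; a pose out of reach is approached as far as the arm can. A call with a gripper value outside its range is refused whole. The fingers move at their own pace and stop on an object; "squeeze" is the grip in N (left out, the last holds). Time passes only in rows, so rows that do not move let the fingers close. It gives the time, the measured TCP pose, the force, the opening and the grip force at its end, in the units of the state.
- manip.sense(): the state, without advancing time (a new reading comes with each control period).
- manip.capture(name): name is "side" or "top"; returns a dict with "img" (400x640x3 uint8, red, green, blue), "z_map" (400x640 float32, m along the optical axis (not along the pixel's ray), 0 where there is no reading), "fov_y" (degrees; the focal length in pixels is half the picture's height over the tangent of half this angle, whatever the lens; pixels are square), "cx", "cy" (the principal point, pixels), "dist_coeffs" ([k1, k2, p1, p2, k3] as OpenCV has them; the pictures are not rectified), "eye" and "orientation" of the camera in the world. Camera axes: x right, y down, z forward; pixel columns grow to the right and rows downward; lengths in m; the calibration is good to about 2 mm. A picture is of the moment at which its call begins.
- manip.finish_job(): hands the job in; it is judged then, once.
The state is a dict: "clock": time; "qpos": joint angles; "dq": joint speeds; "effort": joint torques, N m; "ee_pos": TCP position; "tool_rot": TCP orientation; "contact_force": force on the tool from outside, world axes, zero at the start; "torque": the same for the moment, N m; "width": finger opening in m; "gripper_force": force on a finger pad.
Only numpy, scipy, OpenCV 4.12 (cv2) and the standard library are available. Lean on these libraries where they do the work, as an engineer would, in place of code of your own. Each camera call takes 0.05 s, during which the arm holds its last target. There are 200 camera calls.

## Working session

There is one attempt and no reset: what is moved stays moved. The work goes in short steps, Python scripts to look and compute and a tool call to move; the robot and the scene stay as the last step left them, time stands still between calls to the robot, and variables do not carry over. Pictures are saved under pics/ and viewed, at most 10 in all, crops included, and the job is handed in when it is done.

Besides the shell and the picture viewer there is one more tool, called as name(argument=value, ...), one argument or row to a line, values as JSON. drive_tool: Moves the arm, as the interface text tells. Its arguments: {"type":"object","properties":{"increments":{"type":"array","items":{"type":"array","items":{"type":"number"}}},"squeeze":{"type":"number"}},"required":["increments"]}

```bash
mkdir -p pics
cat > h.py <<'E'
import numpy as np, cv2
from scipy.spatial.transform import Rotation as R
from station import manip
def cap(n):
    c=manip.capture(n); h=c["img"].shape[0]; f=h/2/np.tan(np.radians(c["fov_y"])/2)
    c["K"]=np.array([[f,0,c["cx"]],[0,f,c["cy"]],[0,0,1.]]); c["R"]=R.from_quat(c["orientation"]).as_matrix(); return c
def cloud(c):
    h,w=c["z_map"].shape; v,u=np.mgrid[:h,:w]; p=np.stack([u,v],-1).reshape(-1,1,2).astype(np.float32)
    n=cv2.undistortPoints(p,c["K"],np.array(c["dist_coeffs"],float)).reshape(h,w,2)
    z=c["z_map"]; P=np.dstack([n[...,0]*z,n[...,1]*z,z])@c["R"].T+np.array(c["eye"]); P[z<=0]=np.nan; return P
E
python3 - <<'E'
from h import *
for n in("side","top"):
    c=cap(n); cv2.imwrite(f"pics/{n}0.png",c["img"][...,::-1]); P=cloud(c); np.savez(f"{n}0.npz",P=P,img=c["img"]); print(n,c["eye"],c["R"].round(2).tolist(),c["fov_y"],c["dist_coeffs"])
s=manip.sense(); print(s)
E
```

```text
side [ 0.44122053 -1.00302972  0.57403614] [[1.0, -0.06, 0.08], [-0.1, -0.42, 0.9], [-0.02, -0.9, -0.43]] 54.48073087193128 [-0.0731787  0.         0.         0.         0.       ]
top [0.32992357 0.05707194 1.42302278] [[0.01, -0.99, 0.15], [-1.0, -0.01, 0.01], [-0.0, -0.15, -0.99]] 47.821088101121724 [-0.02257089  0.          0.          0.          0.        ]
{'clock': 0.1, 'qpos': array([ 1.06320031,  0.62923584,  0.03844749,  1.51825817, -0.02703227,
        0.99632019, -0.01999604]), 'dq': array([ 0.0005945 , -0.00214369,  0.00099258, -0.00293157,  0.00159637,
        0.00106697, -0.00136545]), 'effort': array([ 3.11175427e-03, -5.64540446e+01,  1.23060599e+00, -1.93975908e+01,
        1.13527876e-02,  5.37144791e-03,  3.59826447e-05]), 'ee_pos': array([ 0.27771183, -0.58706737,  0.23049577]), 'tool_rot': array([ 9.75702438e-01,  2.19098214e-01, -1.82147781e-04, -8.32331609e-04]), 'contact_force': array([ 0.18713108, -0.14314056, -0.22522779]), 'torque': array([-0.06049775, -0.02844039,  0.00953623]), 'gripper_force': 0.0, 'width': 0.08532328294752317}
```

View pics/side0.png

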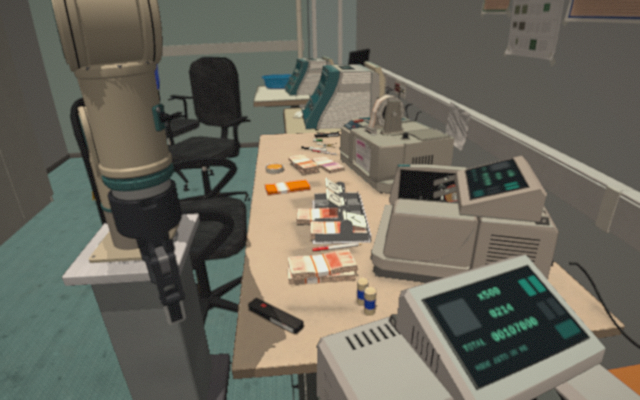

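View pics/top0.png

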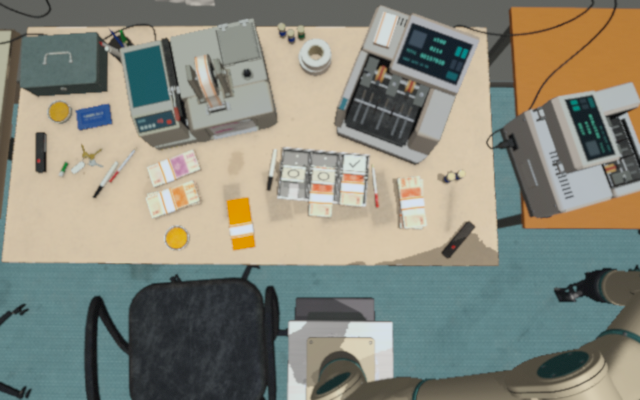

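The top view shows the tray at about px (278–368, 148–215). The left lane (x≈293) is empty with its ring flag forward. The middle lane (x≈322) is the new one: its bundle sticks out to row ~217. The right lane (x≈353) is full and shows its tick.

Run:
```python
from h import *
d=np.load("top0.npz");P=d["P"];img=d["img"]
x0,x1,y0,y1=262,388,138,226
cr=cv2.resize(img[y0:y1,x0:x1],None,fx=6,fy=6,interpolation=cv2.INTER_CUBIC);cv2.imwrite("pics/crop.png",cr[...,::-1])
for u in (293,306,321,322,337,352):
    print(u,[(v,*(1000*P[v,u]).round().astype(int).tolist()) for v in range(144,222,4)])
q=P[y0:y1,x0:x1].reshape(-1,3); 
w=q[(q[:,2]>.024)&(q[:,2]<.2)]
print(cv2.minAreaRect((w[:,:2]*1000).astype(np.float32)), np.nanmedian(P[225:235,280:320,2]))
for v in (200,204,208,212,216,180): print(v,[(u,*(1000*P[v,u]).round().astype(int).tolist()) for u in range(300,346,3)])
s=np.load("side0.npz")["P"]; m=(abs(s[...,0]-.53)<.15)&(s[...,2]>.003)&(s[...,2]<.12)&(abs(s[...,1]-.05)<.25);
```

```text
293 [(144, 707, 154, -3), (148, 687, 152, 23), (152, 679, 153, 1), (156, 665, 153, 4), (160, 652, 153, 4), (164, 638, 152, 11), (168, 613, 148, 67), (172, 600, 148, 71), (176, 586, 147, 78), (180, 571, 146, 89), (184, 573, 151, 7), (188, 562, 152, -2), (192, 548, 151, 5), (196, 536, 151, 1), (200, 523, 151, 1), (204, 510, 151, -2), (208, 497, 150, 2), (212, 485, 151, -3), (216, 472, 150, 1), (220, 459, 150, -3)]
306 [(144, 708, 112, -5), (148, 693, 112, 0), (152, 677, 111, 13), (156, 665, 111, 6), (160, 651, 111, 12), (164, 629, 109, 49), (168, 615, 109, 59), (172, 603, 109, 56), (176, 601, 111, 0), (180, 587, 110, 6), (184, 574, 110, 7), (188, 557, 109, 30), (192, 545, 109, 29), (196, 533, 109, 20), (200, 523, 110, 0), (204, 511, 110, -5), (208, 498, 109, -2), (212, 485, 109, 1), (216, 472, 109, -4), (220, 459, 109, 3)]
321 [(144, 707, 63, -2), (148, 694, 63, -2), (152, 672, 63, 34), (156, 664, 63, 11), (160, 653, 63, 5), (164, 639, 63, 9), (168, 615, 62, 58), (172, 602, 62, 62), (176, 587, 62, 76), (180, 573, 62, 84), (184, 572, 62, 21), (188, 558, 62, 23), (192, 546, 62, 21), (196
[... 2842 characters left out ...]
0, 472, 128, -1), (303, 472, 119, -2), (306, 472, 109, -4), (309, 472, 99, 1), (312, 473, 90, -3), (315, 473, 81, -2), (318, 471, 71, 12), (321, 471, 61, 18), (324, 470, 52, 23), (327, 470, 43, 22), (330, 470, 33, 24), (333, 472, 24, 7), (336, 473, 14, 1), (339, 473, 5, 0), (342, 473, -5, 2), (345, 473, -14, 2)]
180 [(300, 571, 125, 95), (303, 587, 120, 7), (306, 587, 110, 6), (309, 582, 100, 31), (312, 572, 89, 91), (315, 572, 80, 88), (318, 572, 71, 86), (321, 573, 62, 84), (324, 573, 53, 82), (327, 573, 44, 83), (330, 574, 35, 79), (333, 573, 26, 83), (336, 583, 15, 30), (339, 587, 5, 10), (342, 584, -4, 23), (345, 586, -14, 17)]<stdin>:6: RuntimeWarning: invalid value encountered in cast
```

View pics/crop.png

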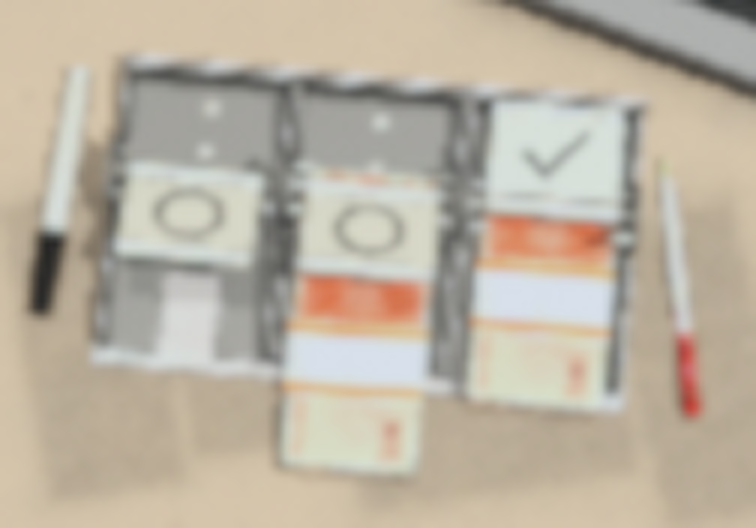

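The crop confirms it. Flag_new's bead front edge runs about (298,268)–(430,275) in crop pixels. Bundle_new's near edge runs (283,465)–(415,470), and the tray yaw is about −0.09. I'll cast these as rays.

Run:
```python
from h import *
c=cap("top")
def ray(x,y,z):
    p=np.array([[[262+(x+.5)/6-.5,138+(y+.5)/6-.5]]]); n=cv2.undistortPoints(p,c["K"],np.array(c["dist_coeffs"],float))[0,0]
    d=c["R"]@np.array([*n,1]); e=np.array(c["eye"]); return (e+d*(z-e[2])/d[2])[:2]*1000
A=[(125,60,.031,"rearL"),(640,103,.031,"rearR"),(95,355,.031,"frontL"),(620,405,.031,"frontR"),(298,268,.089,"beadL"),(430,275,.089,"beadR"),(118,250,.089,"eL"),(253,258,.089,"eR"),(283,462,.024,"bunL"),(415,469,.024,"bunR"),(485,398,.028,"fullnearL"),(605,408,.028,"fnR")]
for x,y,z,n in A: print(n,ray(x,y,z).round(1))
# side view yaw check: cloud of tray top rims
P=np.load("side0.npz")["P"];
b=(P[...,2]>.075)&(P[...,2]<.1)&(P[...,0]>.5)&(P[...,0]<.62)&(P[...,1]>0)&(P[...,1]<.11)
q=P[b]*1000; print(len(q)); 
for y in range(10,110,10):
    w=q[abs(q[:,1]-y)<5]; print(y,len(w), w[np.argmin(w[:,0])].round() if len(w) else "")
b=(P[...,2]>.012)&(P[...,2]<.03)&(P[...,0]>.45)&(P[...,0]<.5)&(P[...,1]>0)&(P[...,1]<.13); q=P[b]*1000
if len(q): print("bun side",len(q),np.percentile(q,[2,50,98],axis=0).round())
```

```text
rearL [686.2 185.3]
rearR [664.7 -86.6]
frontL [528.6 197.8]
frontR [504.3 -74.9]
beadL [565.   91.2]
beadR [561.9  25.1]
eL [573.6 181.5]
eR [570.  113.8]
bunL [474.2  99.6]
bunR [471.   31.1]
fullnearL [507.9  -5.1]
fnR [503.1 -67.4]
84
10 0 
20 11 [563.  21.  91.]
30 11 [563.  28.  91.]
40 13 [562.  44.  87.]
50 14 [563.  45.  90.]
60 10 [565.  62.  89.]
70 12 [565.  66.  90.]
80 11 [567.  82.  90.]
90 2 [567.  85.  92.]
100 0 
bun side 128 [[472.  27.  13.]
 [486.  49.  23.]
 [500.  98.  26.]]
```

drive_tool(
  increments=[
    [25.4, -23.8, 0, 0, 0, 0, 0],
    [25.4, -23.8, 0, 0, 0, 0, 0],
    [25.4, -23.8, 0, 0, 0, 0, 0],
    [25.4, -23.8, 0, 0, 0, 0, 0],
    [25.4, -23.8, 0, 0, 0, 0, 0],
    [25.4, -23.8, 0, 0, 0, 0, 0],
    [25.4, -23.8, 0, 0, 0, 0, 0],
    [25.4, -23.8, 0, 0, 0, 0, 0],
    [25.4, -23.8, 0, 0, 0, 0, 0],
    [25.4, -23.8, 0, 0, 0, 0, 0],
  ],
  squeeze=30,
)

```text
clock: 0.98
ee_pos: [0.406, -0.2622, 0.2313]
tool_rot: [0.976, 0.219, 0.0, -0.0]
contact_force: [0.6, 0.5, 0.8]
width: -0.0001
gripper_force: 0.0
```

drive_tool(
  increments=[
    [25.4, -23.8, 0, 0, 0, 0, 0],
    [25.4, -23.8, 0, 0, 0, 0, 0],
    [25.4, -23.8, 0, 0, 0, 0, 0],
    [25.4, -23.8, 0, 0, 0, 0, 0],
    [25.4, -23.8, 0, 0, 0, 0, 0],
    [25.4, -23.8, 0, 0, 0, 0, 0],
    [25.4, -23.8, 0, 0, 0, 0, 0],
    [25.4, -23.8, 0, 0, 0, 0, 0],
    [25.4, -23.8, 0, 0, 0, 0, 0],
    [25.4, -23.8, 0, 0, 0, 0, 0],
  ],
)

```text
clock: 1.82
ee_pos: [0.5339, 0.0616, 0.2312]
tool_rot: [0.976, 0.219, -0.0, 0.0]
contact_force: [0.6, -0.4, 0.7]
width: 0.0003
gripper_force: 0.0
```

drive_tool(
  increments=[
    [0, 0, 0, 0, 0, 0.104, 0],
    [0, 0, 0, 0, 0, 0.104, 0],
    [0, 0, 0, 0, 0, 0.104, 0],
    [0, 0, 0, 0, 0, 0.104, 0],
    [0, 0, 0, 0, 0, 0.104, 0],
    [0, 0, 0, 0, 0, 0, 0],
    [0, 0, 0, 0, 0, 0, 0],
  ],
)

```text
clock: 2.4
ee_pos: [0.5335, 0.06, 0.2312]
tool_rot: [0.999, -0.038, -0.0, 0.0]
contact_force: [0.6, 0.0, 0.4]
width: 0.0003
gripper_force: 0.0
```

drive_tool(
  increments=[
    [0, 0, 30, 0, 0, 0, 0],
    [0, 0, 35, 0, 0, 0, 0],
    [0, 0, 35, 0, 0, 0, 0],
    [0, 0, 35, 0, 0, 0, 0],
    [0, 0, 23, 0, 0, 0, 0],
    [0, 0, 0, 0, 0, 0, 0],
    [0, 0, 0, 0, 0, 0, 0],
  ],
)

```text
clock: 2.98
ee_pos: [0.533, 0.0597, 0.0726]
tool_rot: [0.999, -0.038, -0.001, 0.0]
contact_force: [0.4, -0.9, 0.2]
width: 0.0
gripper_force: 0.0
```

drive_tool(
  increments=[
    [4, 0, 0, 0, 0, 0, 0],
    [3, 0, 0, 0, 0, 0, 0],
    [2, 0, 0, 0, 0, 0, 0],
    [2, 0, 0, 0, 0, 0, 0],
    [0, 0, 0, 0, 0, 0, 0],
  ],
)

```text
clock: 3.4
ee_pos: [0.5459, 0.0591, 0.0744]
tool_rot: [0.999, -0.039, 0.001, -0.0]
contact_force: [-0.2, -0.7, -0.7]
width: -0.0001
gripper_force: 0.0
```

Run:
```python
from h import *
c=cap("side"); print(manip.sense()["contact_force"])
cv2.imwrite("pics/s1.png",cv2.resize(c["img"][150:270,250:420],None,fx=4.5,fy=4.5,interpolation=cv2.INTER_CUBIC)[...,::-1])
```

```text
[-0.20432765 -0.13860158 -0.36294101]
```

View pics/s1.png

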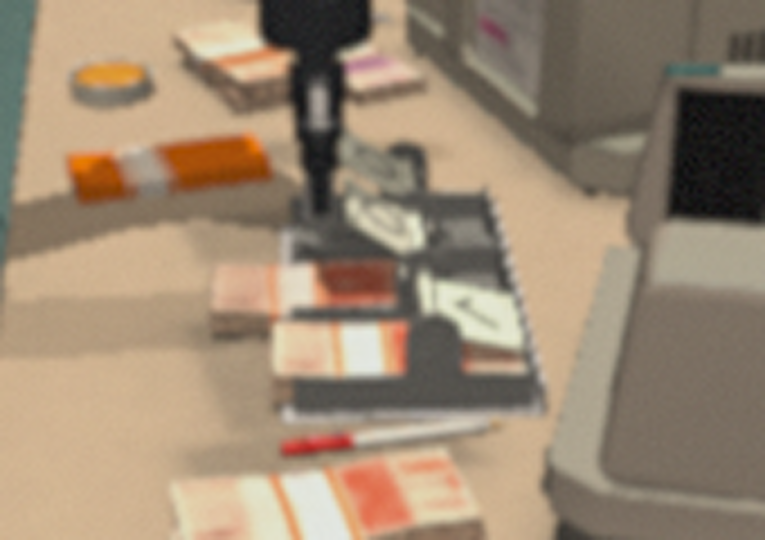

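The side view shows the shut fingertip (318,210) just in front of flag_new's free edge (345,195), with the other two flags clear of it.

drive_tool(
  increments=[
    [2, 0, 2, 0, 0, 0, 0],
    [2, 0, 0, 0, 0, 0, 0],
    [2, 0, 0, 0, 0, 0, 0],
    [2, 0, -1, 0, 0, 0, 0],
    [0, 0, 0, 0, 0, 0, 0],
  ],
)

```text
clock: 3.87
ee_pos: [0.5518, 0.0585, 0.0722]
tool_rot: [0.999, -0.039, -0.001, 0.0]
contact_force: [-1.8, 0.3, 1.6]
width: -0.0
gripper_force: 1.2
```

drive_tool(
  increments=[
    [3, 0, -3, 0, 0, 0, 0],
    [3.3, 0, -3.6, 0, 0, 0, 0],
    [3.6, 0, -3.3, 0, 0, 0, 0],
    [3.9, 0, -2.9, 0, 0, 0, 0],
    [4.2, 0, -2.6, 0, 0, 0, 0],
    [4.2, 0, -2.2, 0, 0, 0, 0],
    [0, 0, 0, 0, 0, 0, 0],
  ],
)

```text
clock: 4.45
ee_pos: [0.5769, 0.0565, 0.0906]
tool_rot: [0.999, -0.039, 0.002, -0.0]
contact_force: [0.4, -0.3, -0.7]
width: -0.0001
gripper_force: 0.0
```

Run:
```python
from h import *
c=cap("side"); s=manip.sense(); print(s["contact_force"],s["ee_pos"])
cv2.imwrite("pics/s2.png",cv2.resize(c["img"][150:270,250:420],None,fx=4.5,fy=4.5,interpolation=cv2.INTER_CUBIC)[...,::-1])
```

```text
[ 0.14206885 -0.23517756 -0.608432  ] [0.57591855 0.05657014 0.09026333]
```

View pics/s2.png

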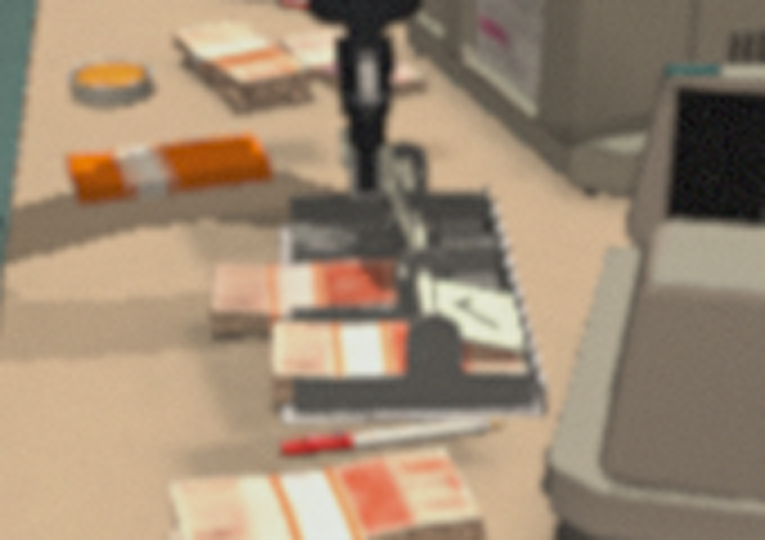

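The flag now stands at about 65°, with the finger (365,185) in front of its edge. I'll carry it on past upright.

drive_tool(
  increments=[
    [4.5, 0, -1.2, 0, 0, 0, 0],
    [5, 0, -0.8, 0, 0, 0, 0],
    [5, 0, 0, 0, 0, 0, 0],
    [5, 0, 0, 0, 0, 0, 0],
    [5, 0, 0, 0, 0, 0, 0],
    [5, 0, 0, 0, 0, 0, 0],
    [5, 0, 0, 0, 0, 0, 0],
    [5, 0, 0, 0, 0, 0, 0],
    [4, 0, 0, 0, 0, 0, 0],
    [0, 0, 0, 0, 0, 0, 0],
    [0, 0, 0, 0, 0, 0, 0],
  ],
)

```text
clock: 5.42
ee_pos: [0.6182, 0.0532, 0.0918]
tool_rot: [0.999, -0.039, -0.0, 0.0]
contact_force: [-0.6, -0.0, -0.5]
width: -0.0002
gripper_force: 0.0
```

Run:
```python
from h import *
c=cap("side"); s=manip.sense(); print(s["contact_force"],s["ee_pos"])
cv2.imwrite("pics/s3.png",cv2.resize(c["img"][150:270,250:420],None,fx=4.5,fy=4.5,interpolation=cv2.INTER_CUBIC)[...,::-1])
```

```text
[ 0.43142051 -0.40799058  0.04072495] [0.61785111 0.05327545 0.09180361]
```

View pics/s3.png

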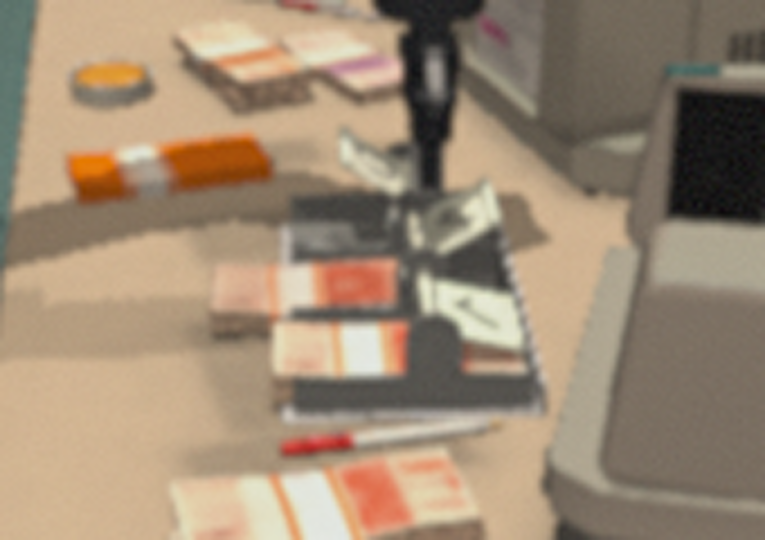

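The flag is past upright and falling to the rear (edge at ~(490,190)). Next I'll retreat to the front of the bundle.

drive_tool(
  increments=[
    [0, 0, -25, 0, 0, 0, 0],
    [-15, 0, -25, 0, 0, 0, 0],
    [-35, 0, 0, 0, 0, 0, 0],
    [-35, 0, 0, 0, 0, 0, 0],
    [-35, 0, 0, 0, 0, 0, 0],
    [-35, 0, 0, 0, 0, 0, 0],
    [-20, 0, 0, 0, 0, 0, 0],
    [0, 0, 0, 0, 0, 0, 0],
  ],
)

```text
clock: 6.13
ee_pos: [0.4373, 0.0671, 0.1419]
tool_rot: [0.999, -0.038, -0.003, 0.0]
contact_force: [-0.1, 0.5, 0.2]
width: -0.0
gripper_force: 0.0
```

Run:
```python
from h import *
c=cap("side"); s=manip.sense(); print(s["ee_pos"])
cv2.imwrite("pics/s4.png",cv2.resize(c["img"][150:270,250:420],None,fx=4.5,fy=4.5,interpolation=cv2.INTER_CUBIC)[...,::-1])
```

```text
[0.44102601 0.06715961 0.14222661]
```

View pics/s4.png

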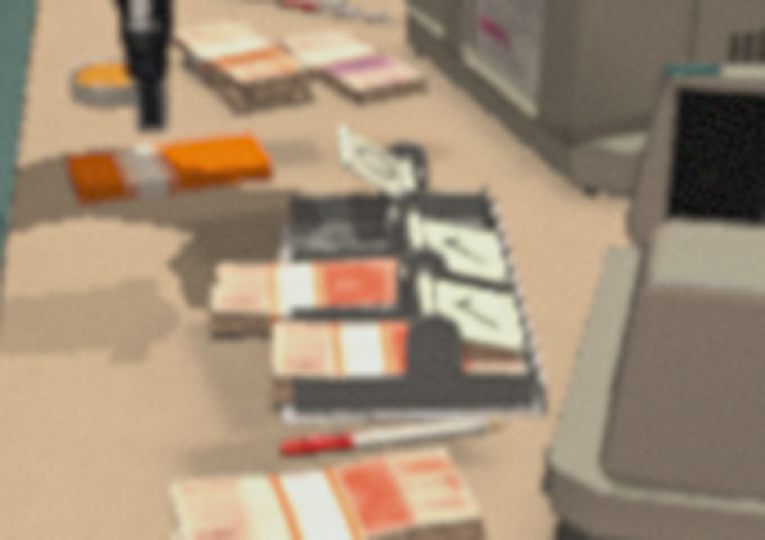

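The middle flag now lies back with its tick showing (455,245), and the other two flags haven't moved. Now the push.

drive_tool(
  increments=[
    [0, 0, 35, 0, 0, 0, 0],
    [0, 0, 35, 0, 0, 0, 0],
    [0, 0, 30, 0, 0, 0, 0],
    [0, 0, 20, 0, 0, 0, 0],
    [0, 0, 9, 0, 0, 0, 0],
    [0, 0, 0, 0, 0, 0, 0],
    [0, 0, 0, 0, 0, 0, 0],
  ],
)

```text
clock: 6.77
ee_pos: [0.4398, 0.0677, 0.0298]
tool_rot: [0.999, -0.04, -0.007, -0.0]
contact_force: [0.3, -0.7, 0.4]
width: -0.0002
gripper_force: 0.0
```

drive_tool(
  increments=[
    [5, 0, 0, 0, 0, 0, 0],
    [5, 0, 0, 0, 0, 0, 0],
    [4, 0, 0, 0, 0, 0, 0],
    [4, 0, 0, 0, 0, 0, 0],
    [4, 0, 0, 0, 0, 0, 0],
    [4, 0, 0, 0, 0, 0, 0],
    [4, 0, 0, 0, 0, 0, 0],
    [4, 0, 0, 0, 0, 0, 0],
    [4, 0, 0, 0, 0, 0, 0],
  ],
)

```text
clock: 7.52
ee_pos: [0.477, 0.0647, 0.0295]
tool_rot: [0.999, -0.04, -0.008, -0.001]
contact_force: [0.2, 0.5, 0.6]
width: 0.0002
gripper_force: 0.0
```

Run:
```python
from h import *
s=manip.sense(); print(s["qpos"].round(3),s["ee_pos"],s["contact_force"])
```

```text
[-0.329  0.761  0.209  2.117 -0.484  0.325 -1.362] [0.477028   0.06470124 0.02952413] [0.16606624 0.46322974 0.57211277]
```

The descent stopped at z=0.03 because joint 6 is near its limit. I'll lift, back off, tilt the tool slightly (fingertips toward the base) and go down again.

drive_tool(
  increments=[
    [0, 0, -15, 0, 0, 0, 0],
    [-10, 0, 0, 0, -0.1, 0, 0],
    [-12, 0, 0, 0, -0.1, 0, 0],
    [-6, 0, 0, 0, 0, 0, 0],
    [0, 0, 0, 0, 0, 0, 0],
    [0, 0, 0, 0, 0, 0, 0],
  ],
)

```text
clock: 8.02
ee_pos: [0.4483, 0.0669, 0.0471]
tool_rot: [0.993, -0.039, -0.107, -0.005]
contact_force: [0.1, -0.1, 0.5]
width: -0.0001
gripper_force: 0.0
```

drive_tool(
  increments=[
    [1.6, 0, 8, 0, 0, 0, 0],
    [1.6, 0, 8, 0, 0, 0, 0],
    [1.6, 0, 8, 0, 0, 0, 0],
    [1.6, 0, 7.5, 0, 0, 0, 0],
    [0, 0, 0, 0, 0, 0, 0],
    [0, 0, 0, 0, 0, 0, 0],
  ],
)

```text
clock: 8.52
ee_pos: [0.4481, 0.0668, 0.0145]
tool_rot: [0.993, -0.039, -0.108, -0.005]
contact_force: [0.7, 0.2, -0.5]
width: -0.0002
gripper_force: 0.0
```

Run:
```python
from h import *
s=manip.sense(); print(s["qpos"].round(3),s["ee_pos"],s["contact_force"])
c=cap("side"); P=cloud(c); 
b=(P[...,2]>.016)&(P[...,2]<.03)&(P[...,0]>.44)&(P[...,0]<.52)&(P[...,1]>0.03)&(P[...,1]<.1)
print(np.percentile(P[b]*1000,[2,50,98],axis=0).round())
cv2.imwrite("pics/s5.png",cv2.resize(c["img"][150:270,250:420],None,fx=4.5,fy=4.5,interpolation=cv2.INTER_CUBIC)[...,::-1])
```

```text
[-0.333  0.836  0.254  2.014 -0.447  0.57  -1.382] [0.4481183  0.06682926 0.01451807] [ 0.67373145  0.21271409 -0.45617913]
[[445.  30.  17.]
 [491.  58.  23.]
 [518.  97.  29.]]
```

View pics/s5.png

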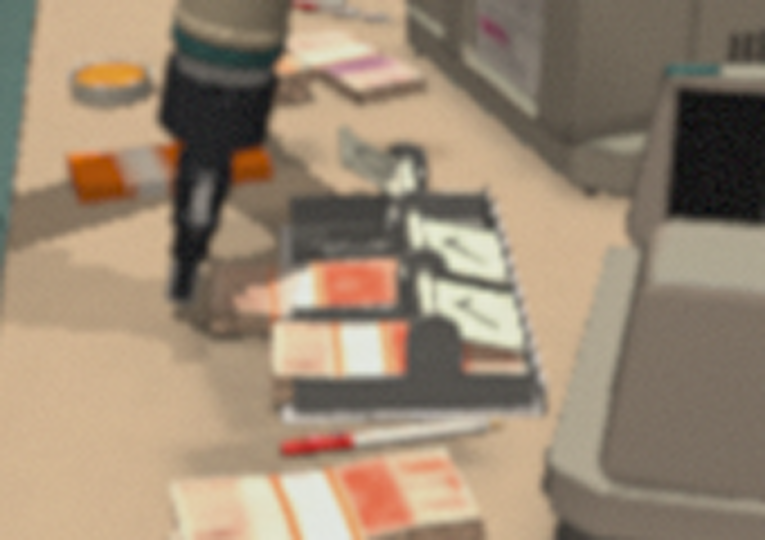

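The fingertip (180,300) is now low, just in front of the bundle's near end (~(205,310)), and all flags are as intended.

drive_tool(
  increments=[
    [3.9, 0, -0.85, 0, 0, 0, 0],
    [3.9, 0, -0.85, 0, 0, 0, 0],
    [3, 0, -0.65, 0, 0, 0, 0],
    [3, 0, -0.65, 0, 0, 0, 0],
    [3, 0, -0.65, 0, 0, 0, 0],
    [3, 0, -0.65, 0, 0, 0, 0],
    [3, 0, -0.65, 0, 0, 0, 0],
    [3, 0, -0.65, 0, 0, 0, 0],
    [3, 0, -0.65, 0, 0, 0, 0],
    [3, 0, -0.65, 0, 0, 0, 0],
    [3, 0, -0.65, 0, 0, 0, 0],
    [0, 0, 0, 0, 0, 0, 0],
  ],
)

```text
clock: 9.57
ee_pos: [0.4852, 0.0641, 0.0151]
tool_rot: [0.993, -0.039, -0.107, -0.005]
contact_force: [-1.5, 0.3, 1.4]
width: -0.0
gripper_force: 0.7
```

drive_tool(
  increments=[
    [2, 0, -0.43, 0, 0, 0, 0],
    [2, 0, -0.43, 0, 0, 0, 0],
    [2, 0, -0.43, 0, 0, 0, 0],
    [0, 0, 0, 0, 0, 0, 0],
  ],
)

```text
clock: 9.9
ee_pos: [0.4911, 0.0636, 0.0151]
tool_rot: [0.993, -0.039, -0.107, -0.005]
contact_force: [-1.3, 0.1, 0.5]
width: -0.0003
gripper_force: 0.4
```

Pushing smoothly at about 1.4 N. I'll continue until the force rises at the back stop.

drive_tool(
  increments=[
    [2, 0, -0.43, 0, 0, 0, 0],
    [1.5, 0, -0.33, 0, 0, 0, 0],
    [1.5, 0, -0.33, 0, 0, 0, 0],
    [0, 0, 0, 0, 0, 0, 0],
  ],
)

```text
clock: 10.23
ee_pos: [0.4961, 0.0632, 0.0151]
tool_rot: [0.993, -0.039, -0.107, -0.005]
contact_force: [-0.9, 0.0, 1.1]
width: -0.0002
gripper_force: 0.3
```

drive_tool(
  increments=[
    [1, 0, -0.22, 0, 0, 0, 0],
    [1, 0, -0.22, 0, 0, 0, 0],
    [1, 0, -0.22, 0, 0, 0, 0],
    [0, 0, 0, 0, 0, 0, 0],
  ],
)

```text
clock: 10.57
ee_pos: [0.498, 0.0631, 0.0151]
tool_rot: [0.993, -0.039, -0.108, -0.005]
contact_force: [-3.0, 0.6, 1.2]
width: 0.0
gripper_force: 1.3
```

drive_tool(
  increments=[
    [1, 0, -0.22, 0, 0, 0, 0],
    [1, 0, -0.22, 0, 0, 0, 0],
    [0, 0, 0, 0, 0, 0, 0],
  ],
)

```text
clock: 10.82
ee_pos: [0.4981, 0.0631, 0.0151]
tool_rot: [0.993, -0.039, -0.11, -0.005]
contact_force: [-5.7, 0.4, 3.0]
width: 0.0
gripper_force: 3.1
```

drive_tool(
  increments=[
    [1, 0, -0.22, 0, 0, 0, 0],
    [1, 0, -0.22, 0, 0, 0, 0],
    [0, 0, 0, 0, 0, 0, 0],
  ],
)

```text
clock: 11.07
ee_pos: [0.4982, 0.0631, 0.0151]
tool_rot: [0.993, -0.039, -0.112, -0.005]
contact_force: [-8.8, 1.0, 4.9]
width: -0.0003
gripper_force: 4.7
```

drive_tool(
  increments=[
    [-6, 0, 1.2, 0, 0, 0, 0],
    [-12, 0, 2, 0, 0, 0, 0],
    [-15, 0, 0, 0, 0, 0, 0],
    [-10, 0, -25, 0, 0, 0, 0],
    [0, 0, -35, 0, 0, 0, 0],
    [0, 0, -35, 0, 0, 0, 0],
    [0, -35, -20, 0, 0, 0, 0],
    [0, -38, 0, 0, 0, 0, 0],
    [0, -38, 0, 0, 0, 0, 0],
    [0, -38, 0, 0, 0, 0, 0],
    [0, 0, 0, 0, 0, 0, 0],
    [0, 0, 0, 0, 0, 0, 0],
  ],
)

```text
clock: 12.07
ee_pos: [0.497, 0.2157, 0.1336]
tool_rot: [0.994, -0.037, -0.106, -0.006]
contact_force: [-0.6, -0.7, -0.3]
width: -0.0
gripper_force: 0.0
```

Run:
```python
from h import *
s=manip.sense(); print(s["ee_pos"],s["contact_force"])
c=cap("top"); P=cloud(c)
for u in (312,317,322,327,330): print(u,[(v,*(1000*np.nan_to_num(P[v,u])).round().astype(int).tolist()) for v in range(196,210)])
for u in (345,352): print(u,[(v,*(1000*np.nan_to_num(P[v,u])).round().astype(int).tolist()) for v in range(200,210)])
cv2.imwrite("pics/t6.png",cv2.resize(c["img"][138:226,262:388],None,fx=6,fy=6,interpolation=cv2.INTER_CUBIC)[...,::-1])
```

```text
[0.49698514 0.21569226 0.13364326] [-0.57213267 -0.66818034 -0.329934  ]
312 [(196, 533, 90, 21), (197, 530, 90, 20), (198, 527, 90, 22), (199, 524, 90, 22), (200, 520, 90, 21), (201, 518, 90, 20), (202, 514, 90, 21), (203, 514, 90, -2), (204, 511, 90, 0), (205, 508, 90, -3), (206, 504, 90, -1), (207, 501, 90, 3), (208, 498, 90, -1), (209, 495, 90, -2)]
317 [(196, 533, 74, 20), (197, 530, 74, 23), (198, 527, 74, 24), (199, 524, 74, 22), (200, 521, 74, 20), (201, 517, 74, 25), (202, 515, 74, 18), (203, 513, 74, 9), (204, 510, 74, 3), (205, 507, 74, 2), (206, 504, 74, 1), (207, 501, 74, -2), (208, 498, 74, 1), (209, 494, 74, 2)]
322 [(196, 533, 59, 20), (197, 530, 59, 21), (198, 527, 59, 24), (199, 524, 59, 23), (200, 521, 59, 21), (201, 519, 59, 11), (202, 514, 59, 25), (203, 511, 59, 20), (204, 510, 59, 7), (205, 507, 59, 4), (206, 505, 59, -2), (207, 502, 59, -5), (208, 497, 58, 4), (209, 495, 58, -2)]
327 [(196, 534, 43, 20), (197, 530, 43, 23), (198, 528, 43, 16), (199, 523, 43, 25), (200, 521, 43, 20), (201, 517, 43, 24), (202, 513, 43, 33), (203, 510, 43, 28), (204, 511, 43, -1), (205, 508, 43, 0), (206, 505, 43, -1), (207, 502, 43, -3), (208, 498, 43, 0), (209, 495, 43, -3)]
330 [(196, 533, 34, 28), (197, 529, 34, 29), (198, 526, 34, 26), (199, 525, 33, 16), (200, 521, 34, 20), (201, 517, 34, 23), (202, 514, 34, 23), (203, 511, 34, 27), (204, 510, 33, 11), (205, 508, 33, -3), (206, 505, 33, -3), (207, 502, 33, -2), (208, 498, 33, -1), (209, 496, 33, -6)]
345 [(200, 521, -13, 26), (201, 517, -13, 27), (202, 515, -13, 24), (203, 512, -14, 20), (204, 508, -13, 29), (205, 507, -14, 9), (206, 505, -15, -4), (207, 501, -14, 1), (208, 498, -15, 0), (209, 495, -14, 1)]
352 [(200, 521, -35, 21), (201, 518, -35, 23), (202, 514, -35, 30), (203, 511, -35, 25), (204, 508, -35, 28), (205, 505, -35, 23), (206, 505, -37, 2), (207, 502, -37, 2), (208, 499, -37, -1), (209, 495, -37, 2)]
```

View pics/t6.png

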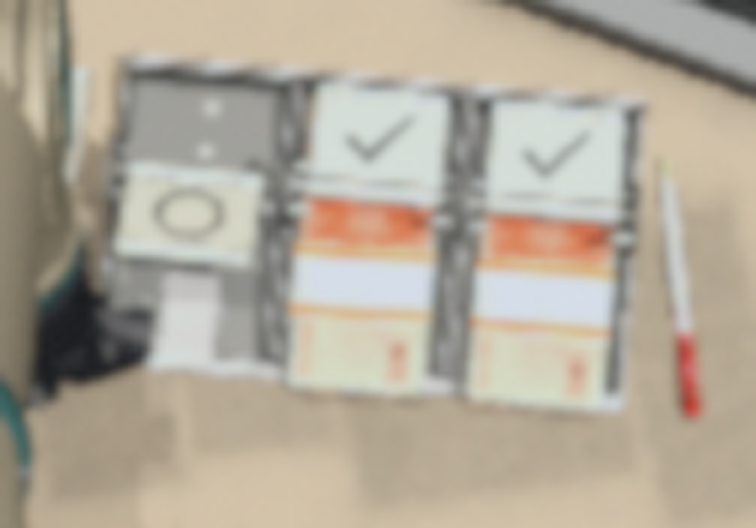

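The picture shows both bundles' near ends in line (rows ~388 and ~405, matching the tray's yaw). Both ticks are up, and the empty lane's ring flag is still forward.

```bash
python3 -c "
from station import manip
print(manip.finish_job())"
```

```text
the job is handed in; nothing more can be done
None
```

I pushed the bundle home against the back stop and flipped its lane's flag back with the tick up. The other two lanes looked unchanged in the last picture, and I handed the job in at about 12 s; no verdict came back.

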